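Weigh in the salvaged axles

TASK

Get the workshop scale ready and weigh in the salvaged axles: slide the orange transport lock all the way to its stop at the green mark, then check the empty scale by standing the brass check weight on the middle of the weighing tray, letting go of it for a couple of seconds, and putting it back upright on its round black pad. Then pull every axle out of the black holder and lay them all down inside the weighing tray for weighing, leaving the other things on the bench alone.

Things in the scene. Friction and masses are not known exactly. Their poses are not given: they have to be found in the camera images.
- lock (a joint): Travel of the transport lock grip on the scale's front ledge, in m: 0 at the red mark (locked), 0.060 at the end stop at the green mark (free); it starts somewhere near the red mark, slides along the scale's +y, takes about 1.5 N plus a little damping, and stays where it is left.
- lock_top (a point): Centre of the top of the orange lock grip, a block 28 (scale x) x 20 (scale y) x 40 mm high, its top about 67 mm above the bench, its nearest side 26 mm from the tray's wall. Moves with the grip; its axes are the scale's.
- scale: Blue bench scale, fixed to the bench: housing 200 x 180 x 40 mm high with a 12 mm high ledge in front (its -x side, towards the robot, reaching 190 mm from the origin) that carries the lock's aluminium track (26 mm high over the bench) 150 mm in front of the origin. Origin under the centre of the housing at bench level.
- pan_centre (a point): Middle of the weighing tray's floor, marked by a thin white ring 72 mm across. The tray is steel, outside 220 (x) x 180 (y) mm, walls 5 mm thick, 23 mm high over its floor; the floor is about 61 mm above the bench when empty. The axes are the scale's, z up.
- pan (a joint): How far the weighing tray is pressed down, in m: 0 when empty, end stop at 0.014; a spring of 700 N/m (about 7 mm for the check weight).
- holder: Black block 60 (x) x 220 (y) x 65 mm high, fixed to the bench, with five square wells 20 x 20 mm, 57 mm deep, in a row along its y axis at y = -90, -45, 0, 45 and 90 mm. Origin under its centre at bench level.
- weight: Brass check weight, 500 g: a round body 48 mm across and 28 mm high with a round knob 22 mm across and 34 mm high above it (62 mm overall). Origin at the centre of its underside, z up through the knob. Starts on the pad.
- pad: Flat round black pad on the bench, 90 mm across, 1 mm thick and soft: the weight's underside stands at bench level on it. Origin at its centre at bench level.
- mug: White mug, 80 mm across, 90 mm high, a bystander that must be left alone. Origin at the centre of its underside.
- wrench: Steel wrench 180 mm long lying flat, a bystander that must be left alone. Origin at its middle, x along it.
- oil: Yellow oil bottle 50 mm across, 120 mm high, a bystander that must be left alone. Origin at the centre of its underside.
- axle1: Axle, about 70 g: aluminium shaft 12 mm in diameter, 138 mm long, with a square red head 18 x 18 x 22 mm on its end. Origin at the centre of its plain foot end, z along it towards the head (head from 138 to 160 mm, balance point at about 95 mm). Starts loosely upright in a well of the holder, head up, 103 mm showing. None if absent in this run.
- axle2: Axle, about 70 g: aluminium shaft 12 mm in diameter, 138 mm long, with a square red head 18 x 18 x 22 mm on its end. Origin at the centre of its plain foot end, z along it towards the head (head from 138 to 160 mm, balance point at about 95 mm). Starts loosely upright in a well of the holder, head up, 103 mm showing. None if absent in this run.
- axle3: Axle, about 70 g: aluminium shaft 12 mm in diameter, 138 mm long, with a square red head 18 x 18 x 22 mm on its end. Origin at the centre of its plain foot end, z along it towards the head (head from 138 to 160 mm, balance point at about 95 mm). Starts loosely upright in a well of the holder, head up, 103 mm showing. None if absent in this run.
- axle4: Axle, about 70 g: aluminium shaft 12 mm in diameter, 138 mm long, with a square red head 18 x 18 x 22 mm on its end. Origin at the centre of its plain foot end, z along it towards the head (head from 138 to 160 mm, balance point at about 95 mm). Starts loosely upright in a well of the holder, head up, 103 mm showing. None if absent in this run.
- axle5: Axle, about 70 g: aluminium shaft 12 mm in diameter, 138 mm long, with a square red head 18 x 18 x 22 mm on its end. Origin at the centre of its plain foot end, z along it towards the head (head from 138 to 160 mm, balance point at about 95 mm). Starts loosely upright in a well of the holder, head up, 103 mm showing. None if absent in this run.
Not all that is in view belongs to the job. Of the things shaped like the weight, the brass one is meant.

How it is judged (in metres and radians):
On the way, in this order (a step that is already met when the one before it is completed fails the run):
1. the transport lock is slid to its end stop at the green mark (value of joint lock above 0.056 m), for 0.2 s.
2. the check weight stands upright on the middle of the otherwise empty tray, let go, for 0.8 s (value of joint lock above 0.056 m and horizontal distance between weight and pan_centre below 0.014 m and z of weight in the frame of pan_centre between -0.006 and 0.006 m and angle between weight's own z axis and vertical below 0.1 rad and linear speed of weight below 0.02 m/s and value of joint pan above 0.003 m and contact force between the fingers and weight below 0.1 N and horizontal distance between each of axle1, axle2, axle3, axle4, axle5 and pan_centre above 0.14 m), for 0.8 s.
3. the check weight stands upright on its pad again, let go (horizontal distance between weight and pad below 0.021 m and height (world z) of weight below 0.006 m and angle between weight's own z axis and vertical below 0.1 rad and linear speed of weight below 0.02 m/s and contact force between the fingers and weight below 0.1 N), for 0.2 s.
At the end, for the whole second after the job is handed in: Lock within 4 mm of its stop; check weight upright and at rest within 21 mm of its pad's centre; every axle present at rest in the tray, its foot within the tray's outline and under 45 mm above its floor, within 24 degrees of level (across another axle is allowed) (value of joint lock above 0.056 m and horizontal distance between weight and pad below 0.021 m and height (world z) of weight below 0.006 m and angle between weight's own z axis and vertical below 0.1 rad and linear speed of each of weight, axle1, axle2, axle3, axle4, axle5 below 0.02 m/s and x of axle1 in the frame of pan_centre between -0.11 and 0.11 m and y of axle1 in the frame of pan_centre between -0.09 and 0.09 m and z of axle1 in the frame of pan_centre between -0.003 and 0.045 m and angle between axle1's own z axis and vertical between 1.15 and 2 rad and x of axle2 in the frame of pan_centre between -0.11 and 0.11 m and y of axle2 in the frame of pan_centre between -0.09 and 0.09 m and z of axle2 in the frame of pan_centre between -0.003 and 0.045 m and angle between axle2's own z axis and vertical between 1.15 and 2 rad and x of axle3 in the frame of pan_centre between -0.11 and 0.11 m and y of axle3 in the frame of pan_centre between -0.09 and 0.09 m and z of axle3 in the frame of pan_centre between -0.003 and 0.045 m and angle between axle3's own z axis and vertical between 1.15 and 2 rad and x of axle4 in the frame of pan_centre between -0.11 and 0.11 m and y of axle4 in the frame of pan_centre between -0.09 and 0.09 m and z of axle4 in the frame of pan_centre between -0.003 and 0.045 m and angle between axle4's own z axis and vertical between 1.15 and 2 rad and x of axle5 in the frame of pan_centre between -0.11 and 0.11 m and y of axle5 in the frame of pan_centre between -0.09 and 0.09 m and z of axle5 in the frame of pan_centre between -0.003 and 0.045 m and angle between axle5's own z axis and vertical between 1.15 and 2 rad); the robot touches nothing.
It fails at once if the mug is displaced by more than 4 cm (distance of mug from where it was at the start of the episode above 0.04 m).
It fails at once if the wrench is displaced by more than 4 cm (distance of wrench from where it was at the start of the episode above 0.04 m).
It fails at once if the oil is displaced by more than 4 cm (distance of oil from where it was at the start of the episode above 0.04 m).
Of axle1, axle2, axle3, axle4, axle5 only 3 to 5 are there at a start; the rules pass over those that are not, and their reading is None.
At some moment in a run one of weight may be knocked a few centimetres aside while the robot is not near it.
Once in a run the grip may slacken for a moment while it holds something.
It also fails if it takes over 210 s, if anything falls off the work surface, if the arm or the gripper's body presses on something with over 40 N, if the wrist force passes 120 N, or if a joint passes its speed limit or range.

ROBOT

A 6-joint arm with a two-finger parallel gripper is mounted at the origin on the work surface. World frame = base frame: x ahead of the robot, y to its left, z up, the work surface at z = 0. Lengths are in mm, angles in rad, forces in N, time in s.
With the tool pointing down it reaches from about 275 to 825 mm from the base axis. Payload 5.2 kg.
Tool frame: the origin (TCP) lies midway between the tips of the shut fingers; the grasp point (between the pads) lies 19 mm behind it (env.tcp_to_grasp is the distance from the TCP to the grasp point, in mm); z points along the fingers, y is the line along which they close (so a half turn about z gives the same grasp; the last joint's range is limited). The gripper opens to 93 mm and grips with 3 to 60 N. Pads are 15 mm wide; open, the fingers measure 128 mm over their backs; the gripper's body (75 mm by 188 mm) begins 65 mm behind the grasp point.
Start: joints at [1.061, 0.259, 1.535, -0, 1.348, -0.203], TCP at [166.083, 524.329, 218.653] pointing down, gripper open.
Joint ranges: [-3.14, 3.14], [-0.91, 2.08], [0.19, 2.58], [-1.22, 4.36], [0.22, 2.71], [-3.12, 3.12]. Speed limits (rad/s): [2.57, 2.57, 3.14, 3.14, 3.14, 3.14].

INTERFACE

Orientations are given as a unit quaternion [x, y, z, w].
In Python, from plant import env, effector, vision, monitor gives the robot as it stands. Calls block until the motion is done:
- env.move_pose(position, orientation): joint-space move of the TCP to a pose.
- env.line_to(position, attitude=None, feed=150, contact_N=None): straight line of the TCP; attitude=None keeps the orientation; feed is the mean speed in mm/s. With contact_N (N) it stops when the force on the tool has changed by that much, and returns True; else False.
- env.move_j(angles): joint-space move.
- effector.command_gripper(opening, newtons=None): finger opening in mm; newtons is the grip in N (None keeps the last); returns when the fingers have stopped.
- env.sleep(seconds).
- env.solve_ik(position, orientation): joint angles nearest the present ones, or None.
- vision.camera(name): name is "side" or "top" or "wrist"; returns the picture (384x512x3 uint8, red, green, blue); there is no depth.
- vision.camera_params(name): a dict with "fx", "fy", "cx", "cy" (pixels), "k1" (the pictures are not rectified: a ray, as slopes to the right and down, at radius r is drawn at 1 + k1 r^2 times it, then the intrinsics apply), "eye" and "rotation" of the camera in the world. Camera axes: x right, y down, z forward; pixel columns grow to the right and rows downward; lengths in mm; the calibration is good to about 2 mm. A picture is of the moment at which its call begins: read the wrist's pose just before it. camera_params takes no time and is no camera call; for the wrist camera it gives the pose at the moment of the call.
A pose or a line that the arm cannot do raises env.PlanningError and nothing moves.
- env.sign_off(): hands the job in; it is judged then, once.
Readings, each from a call of its own:
- monitor.get_time_s(): time.
- monitor.get_joints(): joint angles.
- monitor.get_qvel(): joint speeds.
- monitor.get_joint_torque(): joint torques, N m.
- monitor.get_tool_pos(): TCP position.
- monitor.get_orientation(): TCP orientation.
- monitor.get_ft_force(): force on the tool from outside, world axes, zero at the start.
- monitor.get_wrist_torque(): the same for the moment, N m.
- monitor.get_grip_width(): finger opening in mm.
- monitor.get_gripper_force(): force on a finger pad.
Only numpy, scipy, OpenCV 4.12 (cv2) and the standard library are available. Lean on these libraries where they do the work, as an engineer would, in place of code of your own. Each camera call takes 0.05 s, during which the arm holds its last target. There are 200 camera calls.

## Working session

There is one attempt and no reset: what is moved stays moved. The work goes in short steps, each a Python script; the robot and the scene stay as the last script left them, time stands still between calls to the robot, and variables do not carry over. Pictures are saved under pics/ and viewed, at most 14 in all, crops included, and the job is handed in when it is done.

```bash
ls; mkdir -p pics
python3 - <<'E'
from plant import env, effector, vision, monitor
import cv2
for n in("top","side"):
    cv2.imwrite(f"pics/{n}0.png",vision.camera(n)[:,:,::-1])
    p=vision.camera_params(n); print(n,p)
print(vision.camera_params("wrist"), monitor.get_time_s(), monitor.get_orientation(), env.tcp_to_grasp)
E
```

```text
pics
top {'fx': 392.99943417718845, 'fy': 392.99943417718845, 'cx': 257.0976220497973, 'cy': 185.74967320845468, 'k1': 0.020608143289075974, 'eye': array([ 354.58676874,    3.50694015, 1233.00767017]), 'rotation': array([ 0.70870066, -0.69991074,  0.06358988, -0.06184377])}
side {'fx': 449.8050247180607, 'fy': 449.8050247180607, 'cx': 261.81953257134165, 'cy': 200.2401916891577, 'k1': 0.004291007222116434, 'eye': array([ 304.53978434,  941.71694363, 1111.20583037]), 'rotation': array([-0.11062033,  0.92339949, -0.3643963 ,  0.04808182])}
{'fx': 270.2755009509022, 'fy': 270.2755009509022, 'cx': 254.54968147063593, 'cy': 186.7121350485677, 'k1': 0.0011388222889089704, 'eye': array([100.29270414, 544.72078714, 384.06098179]), 'rotation': array([0.80019869, 0.58596038, 0.07440844, 0.10390318])} 0.1 [ 1.52786135e-01  9.88258921e-01 -7.82837123e-04 -2.99769539e-04] 18.8
```

View pics/top0.png

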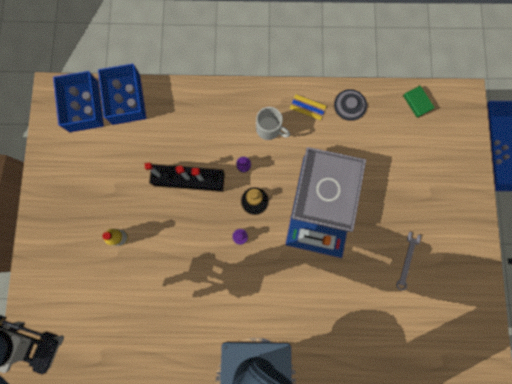

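View pics/side0.png

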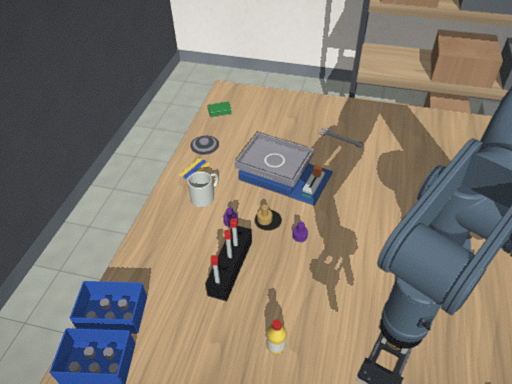

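Top view: tray with ring at (329,189), orange lock grip near (318,239), three red axle heads at (148,166), (180,171), (196,172) in the holder, and the oil bottle at (112,237). Things shaped like the weight are purple at (244,164), purple at (240,236) and brass at (255,197) on the black pad. The brass one fits the description; I'll confirm it in a crop.

```bash
cat > h.py <<'E'
import numpy as np, cv2
from scipy.spatial.transform import Rotation as R
from plant import env, effector, vision, monitor
def ray(p,uv):
    d=np.array([(uv[0]-p["cx"])/p["fx"],(uv[1]-p["cy"])/p["fy"]]); s=d.copy()
    for _ in range(10): s=d/(1+p["k1"]*(s@s))
    q=np.array(p["rotation"]); M=q if q.shape==(3,3) else R.from_quat(q).as_matrix()
    v=M@np.array([s[0],s[1],1.]); return np.array(p["eye"]),v/np.linalg.norm(v)
def plane(p,uv,z):
    e,v=ray(p,uv); return e+v*(z-e[2])/v[2]
def tri(pa,a,pb,b):
    A=np.zeros((3,3)); c=np.zeros(3); L=[ray(pa,a),ray(pb,b)]
    for e,v in L:
        P=np.eye(3)-np.outer(v,v); A+=P; c+=P@e
    x=np.linalg.solve(A,c); return x,[np.linalg.norm(np.cross(x-e,v)) for e,v in L]
def project(p,X):
    M=R.from_quat(p["rotation"]).as_matrix(); c=M.T@(np.array(X,float)-p["eye"]); s=c[:2]/c[2]; s=s*(1+p["k1"]*(s@s))
    return np.array([p["fx"]*s[0]+p["cx"],p["fy"]*s[1]+p["cy"]])
def mask(im,h,s,v):
    q=cv2.cvtColor(im,cv2.COLOR_RGB2HSV)
    lo,hi=np.array([h[0],s[0],v[0]]),np.array([h[1],s[1],v[1]])
    if h[0]<0:
        return cv2.inRange(q,(0,s[0],v[0]),(h[1],s[1],v[1]))|cv2.inRange(q,(180+h[0],s[0],v[0]),(180,s[1],v[1]))
    return cv2.inRange(q,lo.astype(float),hi.astype(float))
def blobs(m,amin=8):
    n,l,st,c=cv2.connectedComponentsWithStats(m)
    return [(c[i].round(1).tolist(),int(st[i][4]),st[i][:4].tolist()) for i in range(1,n) if st[i][4]>=amin]
def down(yaw):  # tool down, closing axis (tool y) at angle yaw from world x
    y=np.array([np.cos(yaw),np.sin(yaw),0]); z=np.array([0,0,-1.]); x=np.cross(y,z)
    return R.from_matrix(np.c_[x,y,z]).as_quat()
E
python3 - <<'E'
from h import *
for n in("top","side"):
    im=cv2.imread(f"pics/{n}0.png")[:,:,::-1].copy()
    for nm,a in dict(red=((-6,5),(150,255),(90,255)),orange=((6,14),(150,255),(60,255)),brass=((15,25),(110,255),(60,200)),yellow=((24,32),(150,255),(90,255)),blk=((0,180),(0,255),(0,38)),blue=((105,120),(120,255),(50,255))).items():
        print(n,nm,[b for b in blobs(mask(im,*a),12)][:14])
im=cv2.imread("pics/top0.png"); im2=cv2.imread("pics/side0.png")
a=cv2.resize(im[140:260,215:375],(800,600),interpolation=cv2.INTER_CUBIC); cv2.imwrite("pics/topc.png",a)
b=cv2.resize(im2[125:305,195:435],(800,600),interpolation=cv2.INTER_CUBIC); cv2.imwrite("pics/sidec.png",b)
E
```

```text
top red [([147.7, 165.5], 35, [145, 163, 7, 6]), ([179.3, 168.9], 49, [176, 166, 8, 7]), ([195.0, 171.0], 49, [192, 168, 7, 7]), ([106.4, 235.3], 41, [103, 233, 8, 6])]
top orange [([107.3, 237.9], 12, [103, 235, 9, 5]), ([326.3, 240.1], 54, [323, 236, 8, 9])]
top brass [([160.2, 79.2], 19, [157, 76, 7, 8]), ([148.2, 82.3], 25, [145, 78, 8, 10]), ([163.8, 93.6], 30, [157, 87, 14, 14]), ([309.9, 101.0], 223, [292, 93, 36, 18]), ([150.3, 105.6], 27, [147, 101, 9, 9]), ([166.3, 103.8], 21, [160, 102, 13, 7]), ([163.2, 109.6], 20, [160, 105, 8, 10]), ([304.9, 112.6], 243, [286, 104, 41, 19]), ([301.0, 120.4], 27, [296, 116, 13, 9]), ([288.0, 125.0], 21, [283, 123, 9, 5]), ([345.6, 147.3], 12, [342, 146, 7, 5]), ([359.6, 153.5], 39, [352, 149, 15, 9]), ([3.0, 162.5], 41, [0, 155, 8, 17]), ([220.8, 160.2], 13, [217, 157, 8, 7])]
top yellow [([299.9, 97.4], 17, [296, 96, 8, 4]), ([310.8, 102.0], 21, [304, 99, 13, 7]), ([320.8, 105.2], 17, [318, 103, 7, 5]), ([314.1, 115.4], 12, [311, 114, 7, 4]), ([115.9, 236.7], 36, [113, 231, 7, 12]), ([109.9, 241.9], 14, [106, 240, 7, 4])]
top blk [([188
[... 907 characters left out ...]
[283.2, 332.1], 42, [278, 325, 9, 18]), ([393.4, 346.2], 19, [388, 343, 12, 7]), ([275.2, 352.0], 27, [267, 348, 17, 7])]
side yellow [([189.8, 167.0], 59, [180, 159, 21, 17]), ([204.1, 166.0], 25, [200, 163, 9, 7]), ([276.2, 335.5], 143, [268, 327, 18, 17])]
side blk [([274.6, 214.8], 20, [272, 211, 7, 9]), ([277.7, 221.3], 23, [274, 217, 7, 10]), ([262.8, 226.1], 26, [256, 222, 16, 7]), ([229.4, 265.9], 1150, [206, 227, 45, 73]), ([395.6, 339.1], 214, [380, 320, 40, 28]), ([367.1, 360.8], 14, [364, 359, 8, 5]), ([383.0, 368.5], 27, [375, 364, 16, 10])]
side blue [([193.9, 168.9], 72, [184, 161, 21, 17]), ([288.1, 184.3], 1040, [239, 164, 93, 41]), ([99.9, 333.1], 6325, [50, 281, 97, 103])]
```

View pics/topc.png

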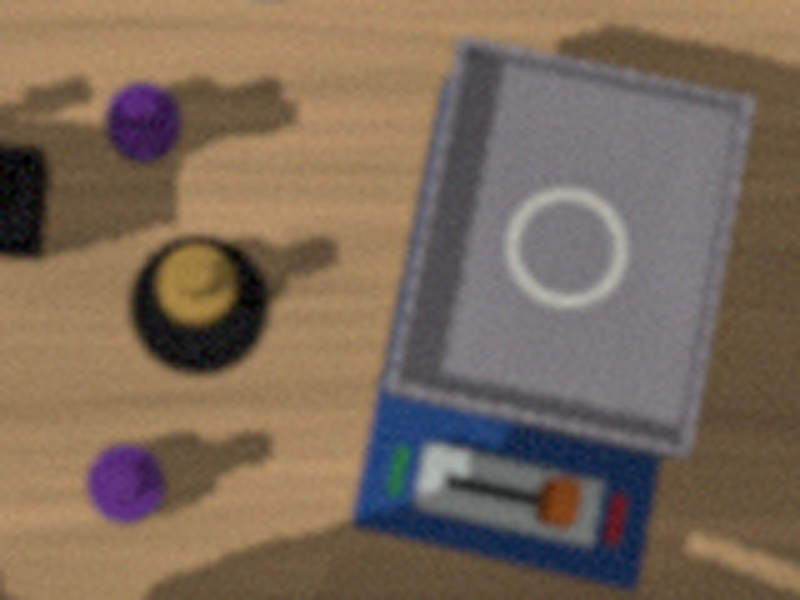

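View pics/sidec.png

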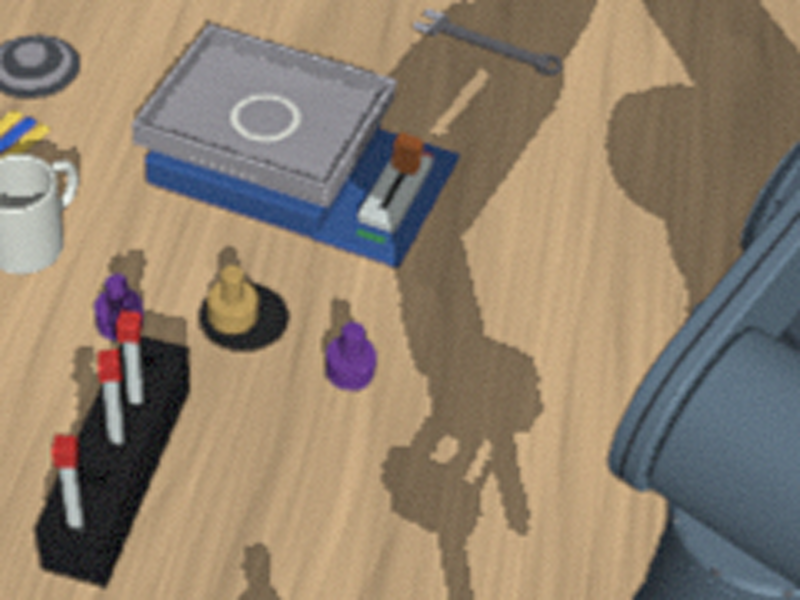

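Crops: the brass weight (topc 200,285; side crop 232,300) stands upright on the black pad. The purple look-alikes at (143,122) and (127,483) are not it. The lock grip is at topc (560,502) by the red mark, and the green mark is to its left.

Run:
```python
from h import *
T,S=vision.camera_params("top"),vision.camera_params("side")
tp=lambda u,v:np.array([(u+.5)/5-.5+215,(v+.5)/5-.5+140])
sd=lambda u,v:np.array([(u+.5)*.3-.5+195,(v+.5)*.3-.5+125])
P={"ring":(tp(566,248),sd(265,117)),"lock":(tp(563,497),sd(409,142)),"knob":(tp(203,277),sd(231,271)),
"c1":(tp(462,40),sd(207,25)),"c2":(tp(752,97),sd(393,80)),"c3":(tp(390,390),sd(137,130)) ,"c4":(tp(688,455),sd(325,192)),
"green":(tp(398,472),sd(371,237)),"h1":([147.7,165.5],[214,260]),"h2":([179.3,168.9],[227.5,234.2]),"h3":([195,171],[233.1,222.7]),"oilcap":([106.4,235.3],[276.4,324.2]),
"pad":(tp(200,304),sd(244,316))}
for k,(a,b) in P.items():
    x,e=tri(T,a,S,b); print(k,x.round(1),np.round(e,1))
```

```text
ring [ 555.5 -212.7   58.3] [2. 2.]
lock [ 404.  -207.8   59.4] [3.7 3.7]
knob [537.    7.3  56.7] [0.2 0.2]
c1 [ 612.3 -126.6  244.1] [21.5 21.5]
c2 [ 531.  -290.3  111. ] [106.6 106.6]
c3 [550.4 -72.5 160.1] [93.2 93.2]
c4 [ 475.6 -330.8 -152.2] [28. 28.]
green [ 422.2 -115.1    7.2] [2. 2.]
h1 [599.  309.  155.6] [2.7 2.7]
h2 [589.7 219.9 157.2] [3.1 3.1]
h3 [585.6 176.2 155.9] [2. 2.]
oilcap [406.2 425.3 111.5] [2.2 2.2]
pad [526.4   9.   -3.3] [2.8 2.8]
```

Run:
```python
from h import *
T,S=vision.camera_params("top"),vision.camera_params("side")
tp=lambda u,v:np.array([(u+.5)/5-.5+215,(v+.5)/5-.5+140])
C=[plane(T,tp(*c),84) for c in [(462,40),(752,97),(390,390),(688,455)]]
for c in C: print(c.round(1))
print("centre",np.mean(C,0).round(1),[np.degrees(np.arctan2(*(d[:2])[::-1])).round(1) for d in (C[0]-C[2],C[1]-C[3],C[0]-C[1],C[2]-C[3])])
print("heads plane",[plane(T,u,158).round(1) for u in ([147.7,165.5],[179.3,168.9],[195,171])])
# wrist looks: with camera
q=down(np.radians(80)); 
for i,(x,y,z) in enumerate([(430,-190,260),(470,5,230),(540,250,330)]):
    env.move_pose([x,y,z],q); 
    p=vision.camera_params("wrist"); im=vision.camera("wrist"); cv2.imwrite(f"pics/w{i}.png",im[:,:,::-1]); np.save(f"pics/w{i}.npy",p,allow_pickle=True)
    print(p["eye"].round(1),R.from_quat(p["rotation"]).as_matrix()[:,2].round(2),monitor.get_time_s())
ims=[cv2.imread(f"pics/w{i}.png") for i in range(3)]
cv2.imwrite("pics/wm.png",cv2.resize(np.vstack([np.hstack(ims[:2]),np.hstack([ims[2],ims[2]*0])]),(800,600),interpolation=cv2.INTER_AREA))
```

```text
[ 680.  -147.5   84. ]
[ 646.7 -321.3   84. ]
[ 467.5 -103.2   84. ]
[ 431.9 -276.3   84. ]
centre [ 556.5 -212.1   84. ] [np.float64(-11.8), np.float64(-11.8), np.float64(79.2), np.float64(78.4)]
heads plane [array([601.2, 308.8, 158. ]), array([592.7, 220.1, 158. ]), array([587.2, 176.1, 158. ])]
[ 362.3 -177.9  426.1] [ 0.25 -0.04 -0.97] 2.8417
[402.3  16.2 396.3] [ 0.25 -0.05 -0.97] 3.7167
[472.4 260.3 495.5] [ 0.25 -0.05 -0.97] 4.825
```

View pics/wm.png

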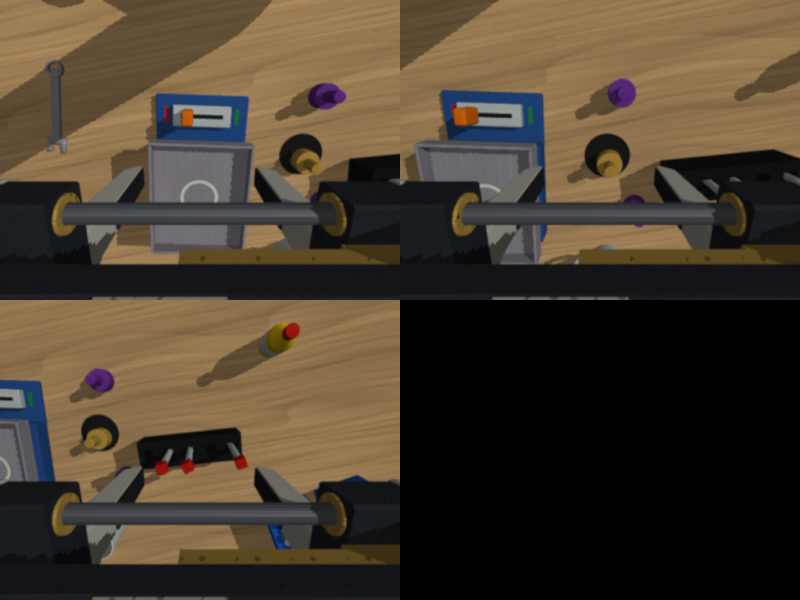

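Wrist montage: the lock grip is at (188,117) in w0 and (465,115) in w1. The brass weight on its pad is at (607,155) in w1. Three red heads are at (162,467), (188,467) and (241,462) in w2. Now the precise measurements.

Run:
```python
from h import *
ims=[cv2.imread(f"pics/w{i}.png") for i in range(3)]
for i,im in enumerate(ims):
    for nm,a in dict(red=((-6,5),(150,255),(70,255)),orange=((6,14),(180,255),(90,255)),brass=((15,25),(140,255),(60,255)),pad=((0,180),(0,255),(0,40))).items():
        print(i,nm,[b for b in blobs(mask(im[:230,:,::-1].copy(),*a),60)][:8])
f=lambda im,x,y,w,h:cv2.resize(im[y:y+h,x:x+w],(400,300),interpolation=cv2.INTER_CUBIC)
a=f(ims[0],200,110,100,75); b=f(ims[1],40,110,100,75); c=f(ims[1],220,155,100,75); d=f(ims[2],170,160,160,120)
cv2.imwrite("pics/wc.png",np.vstack([np.hstack([a,b]),np.hstack([c,d])]))
```

```text
0 red [([213.4, 146.2], 78, [211, 137, 5, 19])]
0 orange [([239.3, 150.7], 282, [232, 141, 16, 21])]
0 brass [([392.5, 206.9], 1009, [373, 190, 40, 34])]
0 pad [([265.2, 149.3], 98, [248, 148, 36, 4]), ([380.5, 191.3], 1208, [358, 172, 53, 50]), ([479.7, 214.8], 1887, [445, 198, 67, 32]), ([179.2, 224.6], 93, [172, 216, 12, 14]), ([330.6, 224.4], 100, [326, 216, 13, 14])]
1 red []
1 orange [([83.3, 148.4], 653, [68, 138, 32, 23])]
1 brass [([268.0, 209.1], 951, [252, 191, 33, 37])]
1 pad [([121.1, 147.4], 128, [101, 146, 41, 4]), ([262.4, 191.9], 1425, [237, 172, 56, 53]), ([431.5, 212.6], 5008, [333, 192, 179, 38]), ([179.1, 224.6], 94, [172, 216, 12, 14]), ([330.3, 224.3], 107, [326, 216, 13, 14])]
2 red [([373.9, 39.0], 288, [364, 29, 20, 21]), ([307.9, 207.1], 217, [300, 198, 17, 19]), ([240.0, 212.4], 224, [231, 203, 18, 19]), ([206.8, 214.5], 248, [198, 206, 18, 18])]
2 orange []
2 brass [([356.3, 49.9], 893, [341, 29, 37, 39]), ([125.5, 177.5], 791, [108, 163, 36, 30])]
2 pad [([128.4, 163.0], 859, [105, 147, 47, 45]), ([240.7, 188.9], 4574, [172, 164, 137, 66]), ([330.5, 224.4], 102, [326, 216, 13, 14])]
```

View pics/wc.png

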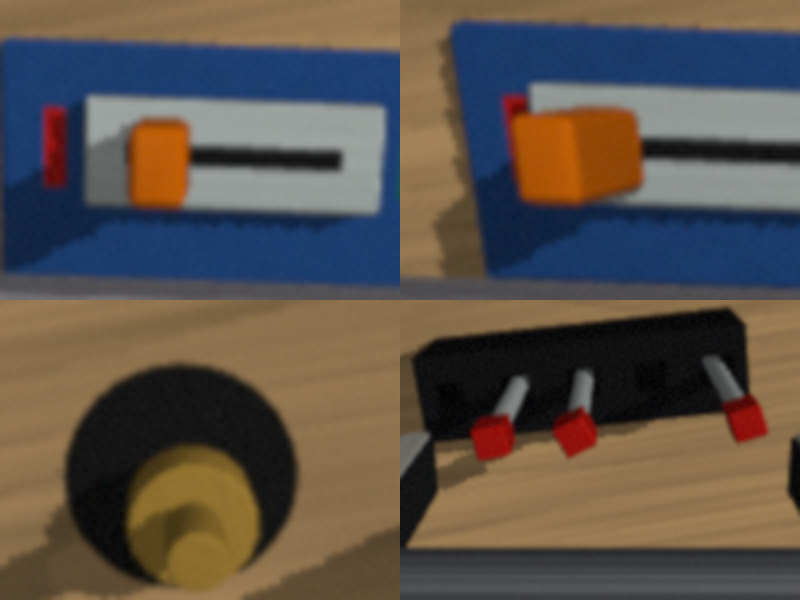

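Run:
```python
from h import *
T,S=vision.camera_params("top"),vision.camera_params("side")
W=[np.load(f"pics/w{i}.npy",allow_pickle=True).item() for i in range(3)]
tp=lambda u,v:np.array([(u+.5)/5-.5+215,(v+.5)/5-.5+140])
sd=lambda u,v:np.array([(u+.5)*.3-.5+195,(v+.5)*.3-.5+125])
def show(n,*a): x,e=tri(*a); print(n,x.round(1),round(e[0],1)); return x
L=show("lock",W[0],(240.4,150.6),W[1],(76.6,149.1))
print(plane(W[0],(240.4,150.6),67).round(1))
show("knob w1/top",W[1],(270.4,219.9),T,tp(203,277)); show("knob w1/side",W[1],(270.4,219.9),S,sd(231,271))
print("knob@62",plane(W[1],(270.4,219.9),62).round(1))
print("pad w1",plane(W[1],(265.4,198.6),1).round(1),plane(T,tp(200,304),1).round(1),plane(W[0],(380.5+4,197),1).round(1))
for a,b,c in (((206.8,214.5),(195,171),(233.1,222.7)),((240,212.4),(179.3,168.9),(227.5,234.2)),((307.9,207.1),(147.7,165.5),(214,260))):
    show("head w2/side",W[2],a,S,c); print(plane(W[2],a,155).round(1))
f=lambda u,v:((u-400)/2.5+170,(v-300)/2.5+160)
print("shaft base",[plane(W[2],f(*u),65).round(1) for u in ((520,383),(582,376),(712,362))])
print("holder top corners",[plane(W[2],f(*u),65).round(1) for u in ((430,438),(747,408),(418,352),(735,313))])
th=np.radians(-11.6);Rz=np.array([[np.cos(th),-np.sin(th)],[np.sin(th),np.cos(th)]])
print("lock in scale frame",(Rz.T@(L[:2]-[556.3,-212.3])).round(1))
```

```text
lock [ 403.3 -204.5   66.7] 0.2
[ 403.  -204.4   67. ]
knob w1/top [536.4  10.2  63. ] 3.0
knob w1/side [535.7  13.3  63.8] 0.5
knob@62 [537.   13.2  62. ]
pad w1 [525.8  10.6   1. ] [528.6   9.1   1. ] [526.1   9.5   1. ]
head w2/side [585.6 174.1 153.7] 1.3
[586.6 174.3 155. ]
head w2/side [588.7 219.  156.5] 2.0
[591.4 218.6 155. ]
head w2/side [597.8 308.8 155.6] 1.6
[599.8 308.8 155. ]
shaft base [array([583.3, 178. ,  65. ]), array([585.8, 219.4,  65. ]), array([591.3, 305.3,  65. ])]
holder top corners [array([610.6, 109.9,  65. ]), array([626.9, 324. ,  65. ]), array([551. , 116.6,  65. ]), array([561.6, 324.4,  65. ])]
lock in scale frame [-151.5  -23.1]
```

Run:
```python
from h import *
th=np.radians(-11.6); ys=np.array([-np.sin(th),np.cos(th),0])
L=np.array([403.2,-204.5,0]); q=down(np.radians(78.4))
env.move_pose(L+[0,0,160],q); effector.command_gripper(45)
print(env.line_to(L+[0,0,36],q,feed=120,contact_N=8),monitor.get_tool_pos().round(1))
effector.command_gripper(10,20); print("grip",monitor.get_grip_width(),monitor.get_gripper_force(),monitor.get_ft_force())
p0=monitor.get_tool_pos()
c=env.line_to(p0+ys*62,q,feed=50,contact_N=12)
p=monitor.get_tool_pos(); print(c,(p-p0).round(1),np.dot(p-p0,ys),monitor.get_ft_force().round(1))
env.sleep(.4)
effector.command_gripper(40); env.line_to(p*[1,1,0]+[0,0,260],q,feed=250)
x=p-[60,10,0]; env.move_pose([p[0]-10,p[1]+5,260],q)
for i in (3,4):
    pp=vision.camera_params("wrist"); im=vision.camera("wrist"); cv2.imwrite(f"pics/w{i}.png",im[:,:,::-1]); np.save(f"pics/w{i}.npy",pp,allow_pickle=True)
    if i==3: env.move_pose([470,5,260],down(np.radians(80)))
a,b=cv2.imread("pics/w3.png"),cv2.imread("pics/w4.png")
cv2.imwrite("pics/l.png",np.hstack([cv2.resize(z,(400,300),interpolation=cv2.INTER_AREA) for z in (a,b)]))
for z in (a,b):
  m=z[:240,:,::-1].copy(); print(blobs(mask(m,(6,14),(180,255),(90,255)),60),blobs(mask(m,(15,25),(140,255),(60,255)),100))
print(monitor.get_time_s())
```

```text
False [ 403.6 -204.9   36.5]
grip 19.561745731406265 19.995777010917664 [-1.20114882 -0.74588286  3.36509159]
True [11.4 53.9  0. ] 55.07741496288824 [-0.9 -3.1  2.2]
[([252.0, 175.8], 274, [245, 165, 14, 22])] [([366.3, 220.5], 734, [349, 207, 36, 26])]
[([137.5, 147.8], 441, [126, 138, 24, 21])] [([267.0, 203.2], 835, [252, 187, 32, 33])]
13.3667
```

View pics/l.png

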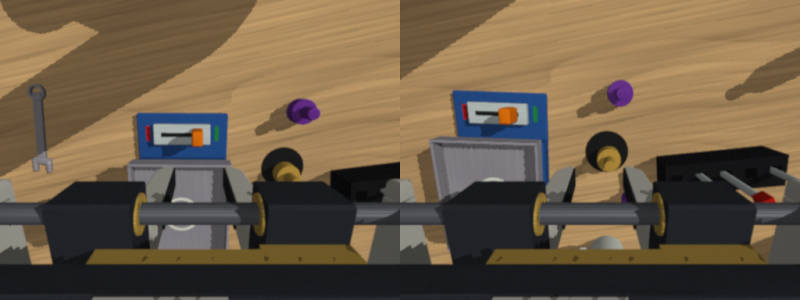

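Stop reached: the grip (196,137 in the left half) is at the green end of the track. I'll check its position numerically and re-measure the weight, then do the weighing.

Run:
```python
from h import *
W=np.load("pics/w3.npy",allow_pickle=True).item()
th=np.radians(-11.6);Rz=np.array([[np.cos(th),-np.sin(th)],[np.sin(th),np.cos(th)]])
x=plane(W,(252,175.8),67); print(x.round(1),(Rz.T@(x[:2]-[556.3,-212.3])).round(1))
a=cv2.imread("pics/w4.png"); W4=np.load("pics/w4.npy",allow_pickle=True).item()
print(project(W4,[537,13,62]),project(W4,[537,13,28]),project(W4,[526.5,10,1]))
# ring refine: top + wrist view from in front (tray ahead of camera centre)
env.move_pose([400,-190,300],down(np.radians(78.4))); effector.command_gripper(93)
p=vision.camera_params("wrist"); im=vision.camera("wrist"); cv2.imwrite("pics/w5.png",im[:,:,::-1]); np.save("pics/w5.npy",p,allow_pickle=True)
env.move_pose([440,40,280],down(np.radians(78.4)))
p=vision.camera_params("wrist"); im2=vision.camera("wrist"); cv2.imwrite("pics/w6.png",im2[:,:,::-1]); np.save("pics/w6.npy",p,allow_pickle=True)
c=cv2.resize(a[155:245,200:320],(400,300),interpolation=cv2.INTER_CUBIC)
f=lambda i:cv2.resize(i[:,:,::-1],(400,300))
d=cv2.resize(im2[150:240,190:310,::-1],(400,300),interpolation=cv2.INTER_CUBIC)
cv2.imwrite("pics/m2.png",np.vstack([np.hstack([c,d]),np.hstack([f(im),f(im2)])]))
```

```text
[ 412.3 -151.2   67. ] [-153.4   30.9]
[269.18083127 212.61279669] [268.07534423 205.02188342] [264.47164045 194.05760836]
```

View pics/m2.png

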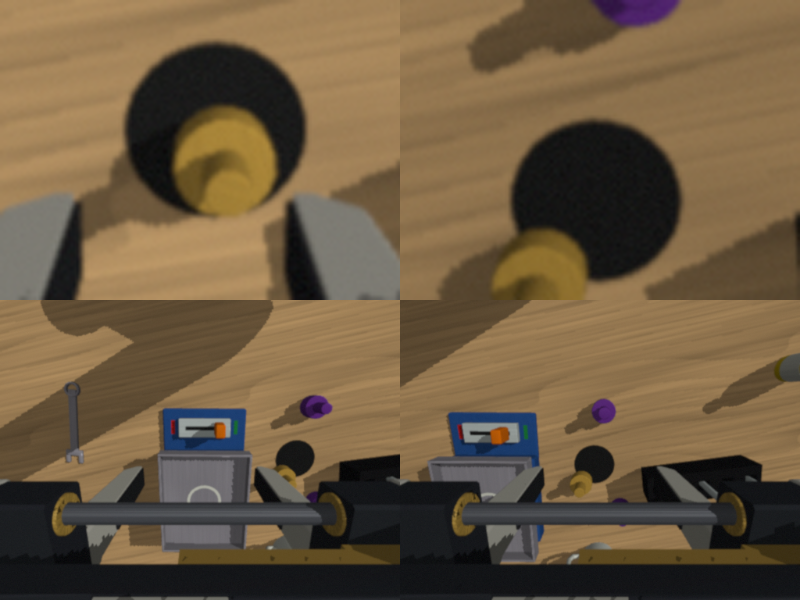

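The lock is at its stop. The weight has just been knocked partly off its pad, to lower right (585,483) in the second view, so I'll re-measure it.

Run:
```python
from h import *
ims=[]
for i,(x,y,z) in enumerate([(500,20,280),(530,-60,260),(570,-160,300)]):
    env.move_pose([x,y,z],down(np.radians(78.4)))
    p=vision.camera_params("wrist"); im=vision.camera("wrist"); cv2.imwrite(f"pics/w{7+i}.png",im[:,:,::-1]); np.save(f"pics/w{7+i}.npy",p,allow_pickle=True)
    ims.append(im[:,:,::-1]); 
    m=im[:230].copy(); print([(c,a,b) for c,a,b in blobs(mask(m,(15,25),(140,255),(60,255)),200)])
t=vision.camera("top"); ims.append(cv2.resize(t[170:245,210:310,::-1],(512,384),interpolation=cv2.INTER_CUBIC)); cv2.imwrite("pics/top1.png",t[:,:,::-1])
for i in range(3): print([project(np.load(f"pics/w{7+i}.npy",allow_pickle=True).item(),X).round(0) for X in ([556,-212,61],[526.5,10,1])])
f=lambda im,r:cv2.resize(im[r[1]:r[1]+150,r[0]:r[0]+200],(400,300),interpolation=cv2.INTER_CUBIC)
cv2.imwrite("pics/m3.png",np.vstack([np.hstack([f(ims[0],(180,80)),f(ims[1],(280,80))]),np.hstack([f(ims[2],(170,80)),cv2.resize(ims[3],(400,300))])]))
```

```text
[([499.4, 44.2], 245, [493, 24, 18, 36]), ([236.0, 199.2], 746, [221, 184, 30, 31])]
[([280.8, 175.9], 843, [265, 160, 33, 33])]
[([333.5, 134.5], 805, [317, 120, 34, 31])]
[array([116., 230.]), array([254., 175.])]
[array([155., 207.]), array([299., 150.])]
[array([219., 161.]), array([350., 111.])]
```

View pics/m3.png

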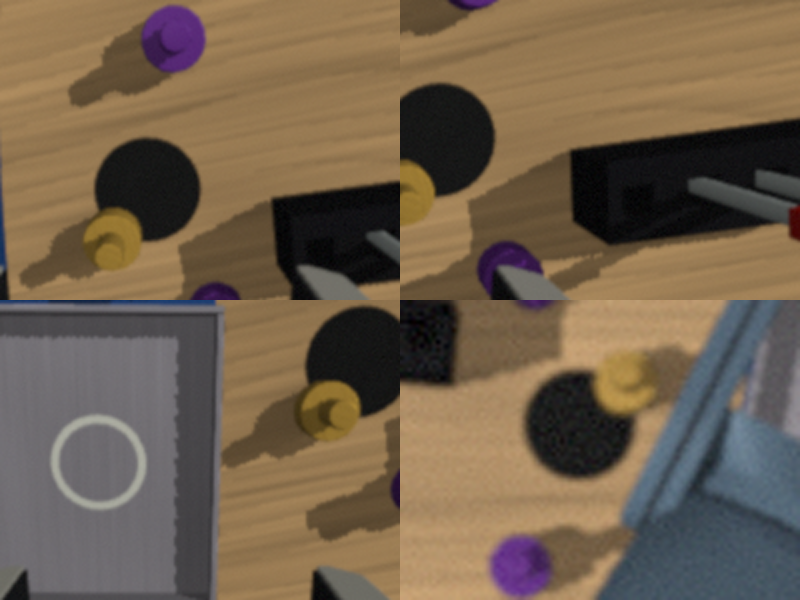

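The weight is upright at its new spot: knob top at (234.5,206) in w7 and (343,138) in w9. The tray ring, at (219,161) in w9, is exactly where I predicted.

Run:
```python
from h import *
W={i:np.load(f"pics/w{i}.npy",allow_pickle=True).item() for i in (5,7,8,9)}
x,e=tri(W[7],(234.5,206),W[9],(343,138)); print("knob",x.round(1),e)
print(plane(W[7],(234.5,206),62).round(1),plane(W[9],(343,138),62).round(1))
print("pad",plane(W[7],(253.5,175),1).round(1),plane(W[8],(280+40/2,80+138/2),1).round(1))
# ring by white mask, w9 and w5
r={}
for i,(x0,y0,x1,y1) in {9:(190,130,250,195)}.items():
    im=cv2.imread(f"pics/w{i}.png")[y0:y1,x0:x1]
    m=(im.min(2)>165).astype(np.uint8); pts=np.argwhere(m)[:,::-1].astype(np.float32)
    el=cv2.fitEllipse(pts); r[i]=np.array(el[0])+[x0,y0]; print(i,len(pts),el[1],r[i],plane(W[i],r[i],61).round(1))
tr,e=tri(W[9],r[9],vision.camera_params("top"),((566.5)/5-.5+215,(248.5)/5-.5+140)); print("ring",tr.round(1),e)
im=cv2.imread("pics/w5.png")[:,:,::-1]; rr=project(W[5],[556,-212.3,61]); print(rr)
```

```text
knob [557.9 -24.4  58.4] [np.float64(2.4125278243162196), np.float64(2.412527824316154)]
[554.4 -24.7  62. ] [559.7 -24.5  62. ]
pad [526.7   9.9   1. ] [525.1  12.1   1. ]Traceback (most recent call last):
  File "<stdin>", line 11, in <module>
cv2.error: OpenCV(4.12.0) /io/opencv/modules/imgproc/src/shapedescr.cpp:361: error: (-201:Incorrect size of input array) There should be at least 5 points to fit the ellipse in function 'fitEllipseNoDirect'
```

```bash
cat > p1.py <<'E'
from h import *
q=down(np.radians(78.4)); w=np.array([557,-24.5,0]); c=np.array([556,-212.3,0])
env.move_pose(w+[0,0,170],q); effector.command_gripper(60)
print(env.line_to(w+[0,0,31],q,feed=120,contact_N=8),monitor.get_tool_pos().round(1))
effector.command_gripper(8,40); print("grip",monitor.get_grip_width(),monitor.get_gripper_force())
f0=monitor.get_ft_force()
env.line_to(w+[0,0,150],q,feed=100); print("lift",(monitor.get_ft_force()-f0).round(1),monitor.get_grip_width())
env.line_to(c+[0,0,150],q,feed=120); print(monitor.get_grip_width(),(monitor.get_ft_force()-f0).round(1))
p=vision.camera_params("wrist"); cv2.imwrite("pics/hold.png",vision.camera("wrist")[:,:,::-1])
env.line_to(c+[0,0,102],q,feed=80)
print(env.line_to(c+[0,0,83],q,feed=25,contact_N=2.5),monitor.get_tool_pos().round(1),(monitor.get_ft_force()-f0).round(1),monitor.get_grip_width())
E
python3 p1.py
```

```text
False [557.7 -24.6  31.8]
grip 21.61611335113109 39.995949268341064
lift [-0.4  3.  -6.6] 21.285792640009888
20.769072085558374 [-0.3  4.3 -6.1]
True [ 556.  -212.4   86.7] [ 2.   2.3 -1.8] 21.225940151100122
```

```bash
cat > p2.py <<'E'
from h import *
p=monitor.get_tool_pos(); q=monitor.get_orientation()
effector.command_gripper(50); env.sleep(.2)
env.line_to(p+[0,0,75],q,feed=120); env.line_to(p+[-10,0,150],q,feed=200); env.sleep(2)
env.move_pose([570,-160,300],down(np.radians(78.4)))
pp=vision.camera_params("wrist"); im=vision.camera("wrist"); cv2.imwrite("pics/w10.png",im[:,:,::-1]); np.save("pics/w10.npy",pp,allow_pickle=True)
env.move_pose([470,0,300],down(np.radians(78.4))); t=vision.camera("top"); s=vision.camera("side")
cv2.imwrite("pics/m4.png",np.hstack([cv2.resize(x,(400,300),interpolation=cv2.INTER_CUBIC) for x in (im[100:220,140:300,::-1],s[125:245,195:355,::-1])]))
print(project(pp,[556,-212,54]),project(pp,[556,-212,54+62]),monitor.get_time_s())
E
python3 p2.py
```

```text
[219.98112913 159.29100767] [214.06442149 166.69886411] 31.2583
```

View pics/m4.png

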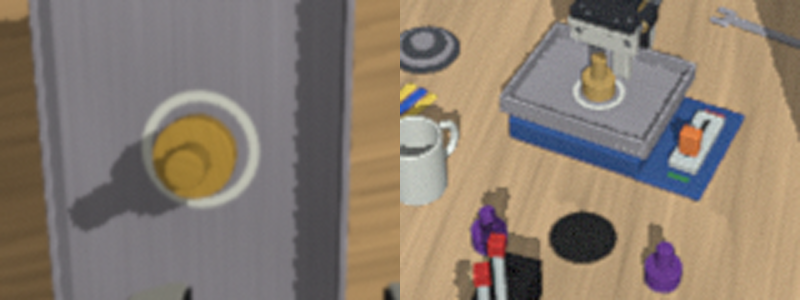

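The weight stands centred in the ring: knob at (214,167) against a predicted (214,167). Now back to the pad.

```bash
cat > p3.py <<'E'
from h import *
q=down(np.radians(78.4)); c=np.array([556,-212.3,0]); d=np.array([526.3,10.5,0])
env.move_pose(c+[0,0,200],q); effector.command_gripper(50)
print(env.line_to(c+[0,0,86.5],q,feed=100,contact_N=8),monitor.get_tool_pos().round(1))
effector.command_gripper(8,40); print("grip",monitor.get_grip_width()); f0=monitor.get_ft_force()
env.line_to(c+[0,0,155],q,feed=80); print(monitor.get_grip_width(),(monitor.get_ft_force()-f0).round(1))
env.line_to(d+[0,0,155],q,feed=120); print(monitor.get_grip_width(),(monitor.get_ft_force()-f0).round(1))
env.line_to(d+[0,0,48],q,feed=100)
print(env.line_to(d+[0,0,25],q,feed=20,contact_N=3),monitor.get_tool_pos().round(1),monitor.get_grip_width())
effector.command_gripper(50); p=monitor.get_tool_pos(); env.sleep(.3)
env.line_to(p+[0,0,90],q,feed=120)
env.move_pose([540,20,280],q); env.sleep(.5)
pp=vision.camera_params("wrist"); im=vision.camera("wrist"); cv2.imwrite("pics/w11.png",im[:,:,::-1])
np.save("pics/w11.npy",pp,allow_pickle=True)
s=vision.camera("side")
cv2.imwrite("pics/m5.png",np.hstack([cv2.resize(x,(400,300),interpolation=cv2.INTER_CUBIC) for x in (im[80:200,180:340,::-1],s[150:270,195:355,::-1])]))
print(project(pp,[526.3,10.5,1]),project(pp,[526.3,10.5,62]),monitor.get_time_s())
E
python3 p3.py
```

```text
False [ 556.5 -212.6   87.2]
grip 21.570506844749282
21.209503737412575 [-0.1  1.  -4.9]
21.066113252498845 [ 0.5  0.2 -4.8]
True [526.1  10.4  32.3] 21.15606857067404
[247.76010248 152.01354462] [246.67435845 157.52068642] 42.5
```

View pics/m5.png

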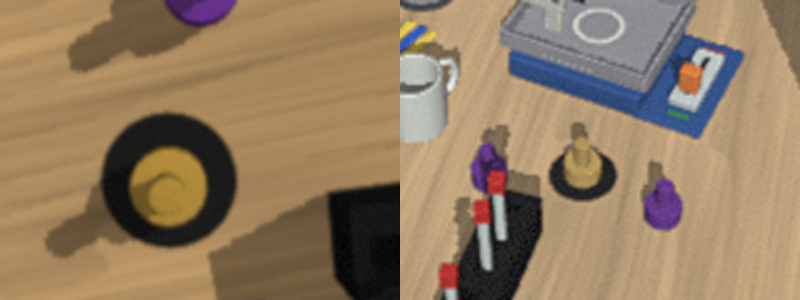

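The weight is centred upright on its pad (crop 167,185). The tray is empty and the lock is at the green mark.

For the axles I'll grip each shaft near its balance point with the tool about 20° below horizontal, lift it straight out, tip the tool 90° so it lies level, and lower it into the tray. IK check first.

```bash
cat > ax.py <<'E'
from h import *
S=-11.6
TIP=12.
def att(az,pitch):  # pitch = degrees below horizontal of tool z; >90 points back
    a,p=np.radians(az),np.radians(pitch)
    z=np.array([np.cos(p)*np.cos(a),np.cos(p)*np.sin(a),-np.sin(p)]); y=np.array([-np.sin(a),np.cos(a),0])
    s=SGN
    return R.from_matrix(np.c_[np.cross(s*y,z),s*y,z]).as_quat(),z
SGN=1
AX={1:((583.3,178),(585.6,174.1)),2:((585.8,219.4),(590,218.9)),3:((591.3,305.3),(598.7,308.8))}
def shaft(i,z): b,h=map(np.array,AX[i]); return np.r_[b+(h-b)*(z-65)/(155-65),z]
def pan(x,y,z):
    t=np.radians(S); return np.array([556+np.cos(t)*x-np.sin(t)*y,-212.3+np.sin(t)*x+np.cos(t)*y,z])
E
python3 - <<'E'
import ax; from ax import *
J0=monitor.get_joints(); print(J0.round(2))
for sg in (1,-1):
  ax.SGN=sg
  for pit in (10,20,30):
    for i in (1,2,3):
      P=shaft(i,107)
      for az in (-5.3,):
        q,z=att(az,pit); out=[]
        for X in (P-z*80,P,P+[0,0,130]): 
            j=env.solve_ik(X+z*TIP,q); out.append(None if j is None else np.round(j,2).tolist())
        print(sg,pit,i,out)
    for y in (-45,0,45):
      q,z=att(S,pit+90); print("   place",[None if (j:=env.solve_ik(pan(20,y,h)+z*TIP,q)) is None else np.round(j,2).tolist() for h in (260,75)])
E
```

```text
[-0.17  0.21  1.45 -0.    1.48 -1.54]
1 10 1 [[0.51, 0.82, 2.53, 3.74, 1.57, 1.69], [0.36, 0.81, 2.41, 3.59, 1.47, 1.61], [0.36, 0.38, 2.39, 3.66, 1.07, 1.39]]
1 10 2 [[0.64, 0.78, 2.44, 3.87, 1.45, 1.62], [0.48, 0.8, 2.33, 3.72, 1.38, 1.56], [0.48, 0.41, 2.32, 3.81, 1.05, 1.31]]
1 10 3 [[0.83, 0.75, 2.24, 4.09, 1.31, 1.45], [0.67, 0.79, 2.15, 3.94, 1.26, 1.43], [0.67, 0.47, 2.14, 4.06, 1.04, 1.16]]
   place [[-0.57, 0.49, 1.13, -0.06, 1.68, -1.94], [-0.57, 0.62, 1.37, -0.07, 1.31, -1.92]]
   place [[-0.51, 0.48, 1.16, -0.05, 1.67, -1.88], [-0.51, 0.61, 1.4, -0.05, 1.3, -1.86]]
   place [[-0.44, 0.47, 1.17, -0.04, 1.67, -1.81], [-0.44, 0.6, 1.41, -0.04, 1.3, -1.8]]
1 20 1 [[0.47, 0.52, 2.51, 3.73, 1.12, 1.5], [0.34, 0.61, 2.39, 3.6, 1.1, 1.51], [0.34, 0.22, 2.32, 3.8, 0.7, 1.19]]
1 20 2 [[0.6, 0.52, 2.42, 3.89, 1.07, 1.42], [0.46, 0.62, 2.31, 3.75, 1.04, 1.44], [0.46, 0.26, 2.25, 3.98, 0.73, 1.09]]
1 20 3 [[0.79, 0.56, 2.22, 4.17, 1.01, 1.24], [0.65, 0.65, 2.14, 4.01, 0.97, 1.28], [0.65, 0.35, 2.09, 4.26, 0.78, 0.91]]
   place [[-0.54, 0.62, 0.97, -0.12, 1.89, -1.93], [-0.54, 0.74, 1
[... 1861 characters left out ...]
, 0.6, 0.99, -0.1, 1.88, 1.27], [-0.48, 0.72, 1.23, -0.1, 1.53, 1.31]]
   place [[-0.42, 0.59, 1.01, -0.08, 1.88, 1.34], [-0.42, 0.72, 1.24, -0.08, 1.52, 1.36]]
-1 30 1 [[0.41, 0.28, 2.42, 3.86, 0.68, -1.9], [0.31, 0.45, 2.33, 3.68, 0.72, -1.78], [0.31, 0.12, 2.22, 4.2, 0.4, -2.38]]
-1 30 2 [[0.53, 0.32, 2.34, 4.06, 0.69, -2.01], [0.42, 0.47, 2.26, 3.86, 0.7, -1.88], None]
-1 30 3 [None, [0.61, 0.53, 2.09, 4.18, 0.7, -2.09], None]
   place [[-0.52, 0.74, 0.8, -0.18, 2.1, 1.2], [-0.52, 0.86, 1.03, -0.16, 1.75, 1.26]]
   place [[-0.46, 0.73, 0.82, -0.15, 2.09, 1.27], [-0.46, 0.84, 1.06, -0.13, 1.75, 1.32]]
   place [[-0.41, 0.72, 0.84, -0.12, 2.09, 1.33], [-0.41, 0.84, 1.07, -0.1, 1.75, 1.37]]
```

Run:
```python
import ax; from ax import *
for pit in (40,45,50,55,60,125,135,145):
    for i in (1,2,3):
      P=shaft(i,107); q,z=att(-5.3,pit); out=[]
      for X in (P-z*80,P,P+[0,0,80],P+[-100,-80,110]): 
            j=env.solve_ik(X+z*TIP,q); out.append(None if j is None else np.round(j,1).tolist())
      print(pit,i,out)
```

```text
40 1 [None, [0.3, 0.3, 2.2, 4.0, 0.4, 1.0], None, None]
40 2 [None, [0.4, 0.4, 2.2, 4.2, 0.4, 0.9], None, None]
40 3 [None, None, None, None]
45 1 [None, [0.2, 0.3, 2.2, 4.3, 0.3, 0.6], [0.2, 0.1, 2.1, -1.0, 0.3, -0.3], [0.0, -0.2, 2.3, -0.4, 0.2, -1.1]]
45 2 [None, None, [0.4, 0.2, 2.0, -1.1, 0.4, -0.2], [0.2, -0.1, 2.3, -0.8, 0.3, -0.6]]
45 3 [[0.6, 0.3, 2.0, -1.2, 0.5, 0.1], None, [0.5, 0.3, 1.9, -1.0, 0.5, -0.1], [0.5, 0.0, 2.1, -1.0, 0.5, -0.2]]
50 1 [[0.3, 0.1, 2.1, -0.8, 0.3, -0.5], None, [0.2, 0.1, 2.0, -0.6, 0.4, -0.7], [0.0, -0.2, 2.2, -0.2, 0.4, -1.3]]
50 2 [[0.4, 0.2, 2.1, -0.9, 0.4, -0.4], [0.3, 0.3, 2.1, -1.2, 0.3, -0.1], [0.3, 0.2, 2.0, -0.7, 0.4, -0.6], [0.2, -0.1, 2.2, -0.5, 0.4, -0.9]]
50 3 [[0.6, 0.3, 1.9, -0.9, 0.5, -0.2], [0.5, 0.4, 1.9, -1.1, 0.4, -0.1], [0.5, 0.3, 1.8, -0.8, 0.5, -0.4], [0.4, 0.0, 2.1, -0.7, 0.5, -0.5]]
55 1 [[0.2, 0.1, 2.1, -0.5, 0.4, -0.9], [0.2, 0.3, 2.1, -0.7, 0.3, -0.7], [0.2, 0.2, 2.0, -0.4, 0.5, -1.0], [0.0, -0.1, 2.2, -0.1, 0.5, -1.4]]
55 2 [[0.4, 0.2, 2.0, -0.6, 0.5, -0.7], [0.3, 0.3, 2.0, -0.7, 0.3, -0.5], [0.3, 0.2, 1.9, -0.5, 0.5, -
[... 1056 characters left out ...]
 2.3, -1.4], [0.1, 1.0, 0.8, 0.1, 2.1, -1.4], [0.1, 0.9, 0.8, 0.1, 2.2, -1.4], [-0.1, 0.7, 1.2, 0.0, 2.1, -1.5]]
135 2 [[0.1, 1.1, 0.4, 0.2, 2.4, -1.3], [0.1, 1.0, 0.8, 0.2, 2.1, -1.3], [0.1, 0.9, 0.7, 0.2, 2.3, -1.3], [0.0, 0.7, 1.1, 0.1, 2.1, -1.5]]
135 3 [None, [0.2, 1.1, 0.6, 0.3, 2.2, -1.2], [0.2, 1.0, 0.5, 0.3, 2.3, -1.2], [0.1, 0.7, 1.0, 0.2, 2.1, -1.3]]
145 1 [None, [0.0, 1.1, 0.7, 0.2, 2.3, -1.4], [0.0, 1.0, 0.6, 0.2, 2.4, -1.4], [-0.1, 0.8, 1.1, 0.0, 2.2, -1.5]]
145 2 [None, [0.1, 1.1, 0.6, 0.2, 2.3, -1.3], [0.1, 1.1, 0.6, 0.2, 2.4, -1.3], [0.0, 0.8, 1.0, 0.1, 2.3, -1.5]]
145 3 [None, [0.2, 1.2, 0.4, 0.3, 2.4, -1.2], [0.2, 1.2, 0.3, 0.4, 2.5, -1.1], [0.1, 0.8, 1.0, 0.2, 2.3, -1.3]]
```

Front pick at pitch 57° with placing at 135° keeps the wrist unflipped. I'll do the first axle.

```bash
cat >> ax.py <<'E'
def do(i,py,zg=101,pp=57,pl=135):
    q,z=att(-5.3,pp); ql,zl=att(S,pl); P=shaft(i,zg); G=P+z*TIP
    D=pan(8,py,0); up=D+[0,0,240]+zl*TIP
    assert all(env.solve_ik(*a) is not None for a in ((G-z*80,q),(G,q),(G+[0,0,100],q),(up,ql),(D+[0,0,84]+zl*TIP,ql)))
    effector.command_gripper(26)
    env.move_pose(G-z*80+[-20,0,60],q); env.line_to(G-z*80,q,feed=200)
    print("contact",env.line_to(G,q,feed=80,contact_N=6),(monitor.get_tool_pos()-G).round(1))
    effector.command_gripper(4,30); g=monitor.get_grip_width(); print("grip",round(g,1))
    if not 10<g<15: return False
    try: env.line_to(G+[0,0,100],q,feed=80)
    except env.PlanningError as e: print(e); return False
    print("lifted",round(monitor.get_grip_width(),1))
    im=vision.camera("side"); cv2.imwrite(f"pics/lift{i}.png",im[:,:,::-1])
    env.move_pose(up,ql); print("over",round(monitor.get_grip_width(),1))
    im2=vision.camera("side"); cv2.imwrite(f"pics/over{i}.png",im2[:,:,::-1])
    env.line_to(D+[0,0,115]+zl*TIP,ql,feed=120)
    print("down",env.line_to(D+[0,0,83]+zl*TIP,ql,feed=30,contact_N=3),(monitor.get_tool_pos()-D-zl*TIP).round(1),round(monitor.get_grip_width(),1))
    effector.command_gripper(24); env.sleep(.3)
    p=monitor.get_tool_pos(); env.line_to(p-zl*70,ql,feed=100); env.line_to(p-zl*70+[0,0,100],ql,feed=200)
    im3=vision.camera("side"); cv2.imwrite(f"pics/done{i}.png",im3[:,:,::-1])
    cv2.imwrite(f"pics/seq{i}.png",cv2.resize(np.hstack([x[100:320,150:380,::-1] for x in (im,im2,im3)]),(800,255)))
    print(monitor.get_time_s()); return True
E
python3 -c "
from ax import *
do(1,-45)"
```

```text
contact False [0.1 0.1 0.4]
grip 11.1
lifted 11.5
over 11.1
down False [-0.   0.  83.4] 11.2
53.8083
```

View pics/seq1.png

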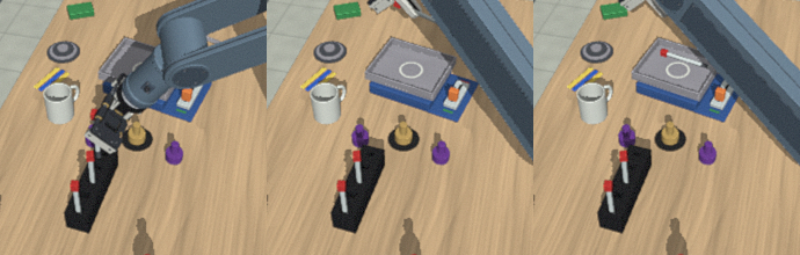

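Axle 1 lies in the tray (head at 667,52 in the third frame). The other two appear unmoved; continuing.

Run:
```python
from ax import *
s=vision.camera("side"); print(blobs(mask(s,(-6,5),(150,255),(90,255)),20))
if do(2,0):
    s=vision.camera("side"); print(blobs(mask(s,(-6,5),(150,255),(90,255)),20)); do(3,45)
env.move_pose([400,40,320],down(np.radians(78.4)))
t=vision.camera("top"); s=vision.camera("side"); effector.command_gripper(60)
env.move_pose([580,-160,300],down(np.radians(78.4))); w=vision.camera("wrist"); cv2.imwrite("pics/w12.png",w[:,:,::-1])
f=lambda x:cv2.resize(x[:,:,::-1],(400,300),interpolation=cv2.INTER_CUBIC)
cv2.imwrite("pics/m6.png",np.vstack([np.hstack([f(t[140:260,215:375]),f(s[125:245,195:355])]),np.hstack([f(w[60:240,130:370]),f(w)])]))
```

```text
[([262.2, 145.0], 29, [260, 142, 6, 7]), ([227.5, 234.3], 58, [224, 230, 8, 10]), ([214.0, 260.0], 63, [211, 256, 7, 9]), ([276.4, 324.1], 80, [272, 319, 10, 11])]
contact False [0.1 0.2 0.4]
grip 11.8
lifted 10.9
over 11.2
down False [ 0.   0.  83.4] 11.3
65.8083
[([262.1, 145.2], 27, [260, 143, 6, 6]), ([256.1, 153.2], 28, [254, 151, 6, 6]), ([214.0, 260.1], 62, [211, 256, 7, 9]), ([276.3, 324.1], 81, [272, 319, 10, 11])]
contact False [0.1 0.2 0.5]
grip 11.2
lifted 11.0
over 11.4
down False [ 0.1 -0.  83.4] 11.3
78.0917
```

View pics/m6.png

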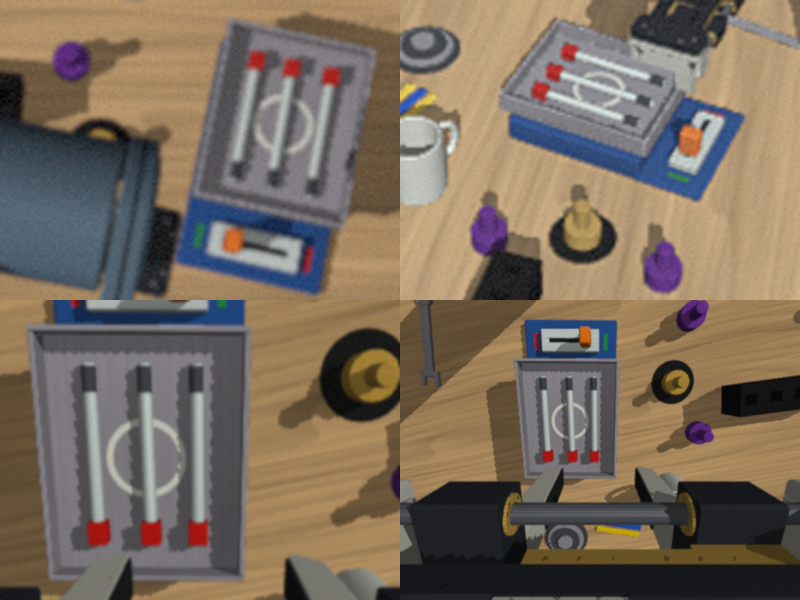

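All three axles lie flat in the tray (heads at 98,532 / 151,532 / 198,532 in the lower-left view). The weight is upright on its pad at (373,378), the lock is at the green end, and the visible wells are empty. Handing in.

```bash
python3 -c "
from h import *
env.sleep(.5); print(env.sign_off())"
```

```text
the job is handed in; nothing more can be done
None
```

The job is handed in, though the hand-in returned no verdict: the lock is at its green stop, the brass weight was checked on the tray and is back upright on its pad, and all three axles present lie flat in the tray.

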